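Clamp the cage's air filter with a winged thumbscrew

ROBOT

A 6-joint arm with a two-finger parallel gripper is mounted at the origin on the work surface. World frame = base frame: x ahead of the robot, y to its left, z up, the work surface at z = 0. Lengths are in mm, angles in rad, forces in N, time in s.
With the tool pointing down it reaches from about 200 to 875 mm from the base axis. Payload 3.4 kg.
Tool frame: the origin (TCP) lies between the finger pads; the fingertips stand r.nose_length ahead of it and the grasp point (between the pads) lies 3 mm ahead of it (r.nose_length is the distance from the TCP to the fingertips, in mm); x points along the fingers, y is the direction in which the jaws open and shut, and the axes are right-handed (so a half turn about x gives the same grasp; the last joint's range is limited). The gripper opens to 94 mm and grips with 3 to 60 N. Pads are 16 mm wide; open, the fingers measure 119 mm over their backs; the gripper's body (75 mm by 177 mm) begins 78 mm behind the grasp point.
Start: joints at [0.988, 0.276, 1.505, -0, 1.361, -0.121], TCP at [256.218, 514.796, 227.493] pointing down, gripper open.
Joint ranges: [-2.89, 2.89], [-0.75, 2.08], [0.22, 2.7], [-1.18, 4.32], [0.11, 2.71], [-2.7, 2.7]. Speed limits (rad/s): [2.57, 2.57, 3.14, 3.14, 3.14, 3.14].

INTERFACE

Orientations are given as a unit quaternion [x, y, z, w].
In Python, from cell import r gives the robot as it stands. The module is installed in compiled form; this text tells all that it offers.
- The arm moves only by the tool send_rows, never from a script. Its argument "motion" is a list of rows, each a list of 2 entries, a list of its own where there are three numbers: the shift along the tool's x, y, z in m, then the turn, a rotation vector about the tool's x, y, z in rad. In form: [[[x, y, z], [ax, ay, az]], ...]. A call has 1 to 20 rows; each row is the pose to reach, as a shift and turn from the pose commanded when the call began, along the tool's axes at that moment; what a row does not reach only later rows make up. A row lasts 1/8 s, in which the tool goes at most 62.5 mm and 10.7 degrees, less where a joint would pass 70% of its speed; a pose out of reach is approached as far as the arm can. A call with a gripper value outside its range is refused whole. "gripper" is the finger opening in m, from 0 to 0.094, set as the call begins (left out, the last holds). The fingers move at their own pace and stop on an object; the grip force is fixed at half the most. Time passes only in rows, so rows that repeat a pose let the fingers close. It gives the time, the measured TCP pose, the force and the opening at its end, in the units of the state.
- r.sense(): the state, without advancing time (a new reading comes with each control period).
- r.read_camera(name): name is "scene" or "top" or "wrist"; returns the picture (400x640x3 uint8, blue, green, red); there is no depth.
- r.camera_model(name): a dict with "mtx" (3x3 intrinsics, pixels), "xyz" and "rotation" of the camera in the world. Camera axes: x right, y up, looking along -z (the intrinsics and any distortion apply to the point x, -y, -z); pixel columns grow to the right and rows downward; lengths in mm; the calibration is good to about 2 mm. A picture is of the moment at which its call begins: read the wrist's pose just before it. camera_model takes no time and is no camera call; for the wrist camera it gives the pose at the moment of the call.
- r.finish_job(): hands the job in, once; it reports no verdict.
Trained networks look in the newest picture that a camera, given by its name, has taken for a name from the list of things; names that differ only in an ending like _2 or _b are one class to them, and where a whole thing is asked for, a point or a joint stands for the part that bears it (a point fixed in the world has none). Each returns a list of dicts, best first, with "conf" (0 to 1); they miss things now and then, are a little off and sometimes report something else, mostly with a low value. They report only what shows in the picture. A call takes as long as a camera call.
- r.masks_of(label, camera): "region" (400x640 bool, what is visible of it).
- r.place_of(label, camera): "centre" ([x, y, z] in mm, in world coordinates, good to about 4 mm: a listed point, or the origin of a listed thing).
The state is a dict: "t": time; "qpos": joint angles; "qvel": joint speeds; "effort": joint torques, N m; "tool_pos": TCP position; "tcp_rot": TCP orientation; "ft_force": force on the tool from outside, world axes, zero at the start; "moment": the same for the moment, N m; "gripper_width": finger opening in mm.
Only numpy, scipy, OpenCV 4.12 (cv2) and the standard library are available. Lean on these libraries where they do the work, as an engineer would, in place of code of your own. Each camera call takes 0.05 s, during which the arm holds its last target. There are 200 camera calls.

TASK

Secure the filter on the lid of the cage: first push the steel clip by its yellow tab, anticlockwise seen from above, until it lies fully over the white filter frame against its stop. Then tighten the blue three-winged thumbscrew by pushing its wings round clockwise with a fingertip, stroke after stroke, until it comes up against its stop; do not pinch the screw. Leave the clip closed and all the other things where they stand, and end with the hand clear.

Things in the scene. Friction and masses are not known exactly. Their poses are not given: they have to be found in the camera images.
- cage: Clear plastic animal cage with an opaque grey lid, locked to the table; 220 mm (its x) by 380 mm (its y), lid top 140 mm above the table. Origin under its centre on the table, z up. A white filter frame, 6 mm high, covers the -y half of the lid.
- screw_axis (a point): Point on the thumbscrew's vertical axis, level with the wing tops, 30 mm above the lid; in the cage's frame at (-10, 45, 170) mm. On its +x side a white air-port housing, 26 mm high above the lid, stands with its near wall 43 mm from the axis, running 55 mm each way in y: too close for a finger between wings and wall. All other sides are open.
- thumbscrew (a joint): Blue three-winged thumbscrew (wings: see dotted_wing): turning angle in rad, growing clockwise seen from above. Tight at its hard stop, 8.0; starts loose between 0 and 2.8, so 0.8 to 1.3 turns are to go. About 0.06 N m of friction; stays where it is left, never rises or sinks. The wing with a white dot points along the cage's +x at 0, so at -(value) rad from +x, anticlockwise positive.
- dotted_wing (a point): The white dot: top of one of the thumbscrew's three equal wings, 28 mm from the axis; turns with the screw. Hub 22 mm across; wings upright, 120 degrees apart, 7.5 mm thick, reaching 36 mm from the axis, from 16 to 30 mm above the lid. The screw counts as pinched when the fingers press hard on clockwise and anticlockwise sides of its wings at once.
- clip (a joint): Swivel clip: steel strip 18 mm wide, pivoting about the thumbscrew's axis beneath the wings, 8 to 13 mm above the lid, reaching 85 mm out. Rad, growing anticlockwise from above: at 0 it points along the cage's -x, at its hard stop, 1.57, along -y over the filter frame (closed), beside a black block. Starts between 0 and 0.55. Friction about 0.06 N m; stays where left, not moved by the screw.
- clip_tab (a point): Centre of the top of the upright yellow tab at the clip's outer end: 79 mm from the axis, 12 mm thick (radially), 18 mm wide (tangentially), from 8 to 30 mm above the lid.
- vial: Bystander: closed amber jar, 28 mm across, 45 mm high, standing on the +y end of the lid. Origin at the centre of its underside.
- spare_screw: Bystander: loose black three-winged spare screw, about 60 mm across and 22 mm high, on the +y end of the lid. Origin at the centre of its underside.
- water_bottle: Bystander: clear bottle, 64 mm across, 150 mm high, on the table beside the cage. Origin at the centre of its underside.
- tunnel: Bystander: red tube, 54 mm across, 100 mm high, standing on the table beside the cage. Origin at the centre of its underside.
- scoop: Bystander: steel spoon-shaped scoop, 200 mm long, lying on the table beside the cage. Origin near its middle.
- dish: Bystander: steel dish, 100 mm across, 45 mm high, on the table beside the cage. Origin at the centre of its underside.
- timer: Bystander: white timer, 70 x 60 x 25 mm, on the table in front of the cage. Origin at the centre of its underside.

How it is judged (in metres and radians):
On the way, in this order (a step that is already met when the one before it is completed fails the run):
1. the clip lies closed over the filter frame, the screw still loose (value of joint clip above 1.47 rad and value of joint thumbscrew below 7.5 rad), for 0.2 s.
2. the thumbscrew is turned clockwise up to its stop (value of joint thumbscrew above 7.8 rad and value of joint clip above 1.47 rad), for 0.2 s.
At the end, for the whole second after the job is handed in: The thumbscrew is within 0.2 rad of its stop (joint above 7.8) and at rest, the clip within 0.1 rad of its stop (joint above 1.47) (all of step 2 and value of joint thumbscrew below 8.2 rad and velocity of joint thumbscrew between -0.05 and 0.05 rad/s); the robot touches nothing.
It fails at once if the thumbscrew is pinched: the fingers press with more than 4 N on both sides of its wings at once ((contact force between the fingers and thumbscrew_c1 above 4 N or contact force between the fingers and thumbscrew_c2 above 4 N or contact force between the fingers and thumbscrew_c3 above 4 N) and (contact force between the fingers and thumbscrew_c4 above 4 N or contact force between the fingers and thumbscrew_c5 above 4 N or contact force between the fingers and thumbscrew_c6 above 4 N)).
It fails at once if the jar or the spare screw on the lid is lifted or shifted by more than 30 mm (distance of any of vial, spare_screw from where it was at the start of the episode above 0.03 m).
It fails at once if the bottle, tube, scoop, dish or timer on the table is lifted or shifted by more than 30 mm (distance of any of water_bottle, tunnel, scoop, dish, timer from where it was at the start of the episode above 0.03 m).
It also fails if it takes over 70 s, if anything falls off the work surface, if the arm or the gripper's body presses on something with over 40 N, if the wrist force passes 120 N, or if a joint passes its speed limit or range.

## Working session

There is one attempt and no reset: what is moved stays moved. The work goes in short steps, Python scripts to look and compute and a tool call to move; the robot and the scene stay as the last step left them, time stands still between calls to the robot, and variables do not carry over. Pictures are saved under pics/ and viewed, about 8 in all and at most 12, crops included, and the job is handed in when it is done.

Besides the shell and the picture viewer there is one more tool, called after "Call:" as name(argument=value, ...) on one line, values as JSON. send_rows: Moves the arm, as the interface text tells. Its arguments: {"type":"object","properties":{"motion":{"type":"array","items":{"type":"array"}},"gripper":{"type":"number"}},"required":["motion"]}

```bash
mkdir -p pics; cat > h.py <<'E'
from cell import r
import numpy as np, cv2
from scipy.spatial.transform import Rotation as R
np.set_printoptions(precision=1,suppress=True)
def ray(cam,uv,z):
    m=r.camera_model(cam);K=np.array(m["mtx"]);d=np.linalg.solve(K,[uv[0],uv[1],1.]);d=np.array(m["rotation"])@(d*[1,-1,-1]);o=np.array(m["xyz"])
    return o+d*(z-o[2])/d[2]
def pix(cam,p):
    m=r.camera_model(cam);q=np.array(m["rotation"]).T@(np.array(p)-m["xyz"]);q=np.array(m["mtx"])@(q*[1,-1,-1]);return q[:2]/q[2]
E
python3 - <<'E'
from h import *
s=r.sense();print(s, r.nose_length);print(R.from_quat(s["tcp_rot"]).as_matrix())
for c in["top","scene"]:
    cv2.imwrite(f"pics/{c}0.png",r.read_camera(c))
    print(c,np.array(r.camera_model(c)["xyz"]))
    for n in ["cage","screw_axis","dotted_wing","clip_tab","vial","spare_screw","water_bottle","tunnel","dish","timer","scoop"]:
        print(n,[(np.array(d["centre"]),round(d["conf"],2)) for d in r.place_of(n,c)][:2])
E
```

```text
{'t': 0.0, 'qpos': array([ 1. ,  0.3,  1.5, -0. ,  1.4, -0.1]), 'qvel': array([-0.,  0., -0., -0.,  0., -0.]), 'effort': array([ -0. , -40.5, -23.7,   0.1,   0. ,  -0. ]), 'tool_pos': array([255.9, 514.3, 226.6]), 'tcp_rot': array([ 0.2,  0.7, -0.2,  0.7]), 'ft_force': array([-0.2, -0.6, -0.1]), 'moment': array([0., 0., 0.]), 'gripper_width': 94.01048377184462} 22.0
[[-0.   0.4  0.9]
 [-0.   0.9 -0.4]
 [-1.  -0.  -0. ]]
top [ 409.2   25.4 1425.5]
cage [(array([583.6,  -2.9,  -2.4]), 0.63)]
screw_axis [(array([573.6,  41.3, 169.3]), 0.97)]
dotted_wing [(array([565.1,  13.1, 166.6]), 0.69)]
clip_tab [(array([500.8,  15.6, 171.4]), 0.57)]
vial [(array([681.1, 145.9, 141.8]), 0.57)]
spare_screw [(array([513.9, 146.9, 137.1]), 0.58)]
water_bottle [(array([ 575.6, -264.1,    2.9]), 0.96), (array([ 436.2, -247.7,   -3.2]), 0.34)]
tunnel [(array([ 435.2, -250.9,   -1.6]), 0.67)]
dish [(array([663.1, 287. ,  -1.5]), 0.64)]
timer [(array([393.5, -76.1,   0.1]), 0.71), (array([512.9, 147. , 137.9]), 0.56)]
scoop [(array([466.1, 287.1,   2.2]), 0.63)]
scene [1178.9   42.1  948.2]
cage [(array([584.2,  -9.7,  -4.4]), 0.66)]
screw_axis [(array([511.9, 149.8, 141.7]), 0.29)]
dotted_wing [(array([559.9,  12.8, 170.6]), 0.66)]
clip_tab [(array([504.2,   9.2, 169.5]), 0.67)]
vial [(array([671.8, 140.2, 136.6]), 0.79), (array([562.3,  13.9, 167.4]), 0.61)]
spare_screw [(array([510.2, 148.6, 142.1]), 0.73)]
water_bottle [(array([ 574.3, -264.7,    5.2]), 0.69)]
tunnel [(array([ 438. , -254. ,    3.3]), 0.67)]
dish []
timer [(array([386.6, -79.3,  -2.8]), 0.68), (array([660.2, 291.3,  -2.1]), 0.67)]
scoop [(array([470.6, 285. ,  -2.2]), 0.92)]
```

```bash
python3 - <<'E'
from h import *
im=cv2.imread("pics/top0.png")
u,v=pix("top",[573,20,160]).astype(int);print(u,v, pix("top",[573.6,41.3,170]))
x0,y0=u-100,v-75
cv2.imwrite("pics/c1.png",cv2.resize(im[y0:y0+150,x0:x0+200],None,fx=4,fy=4,interpolation=cv2.INTER_CUBIC));print(x0,y0)
h=cv2.cvtColor(im,cv2.COLOR_BGR2HSV)
for n,lo,hi in[("yellow",(22,100,100),(35,255,255)),("blue",(100,100,60),(125,255,255))]:
    k,l,st,c=cv2.connectedComponentsWithStats(cv2.inRange(h,lo,hi))
    for i in range(1,k):
        if st[i,4]>20:print(n,st[i],c[i],ray("top",c[i],170))
E
```

```text
Traceback (most recent call last):
  File "h.py", line 9, in pix
    m=r.camera_model(cam);q=np.array(m["rotation"]).T@(np.array(p)-m["xyz"]);q=np.array(m["mtx"])@(q*[1,-1,-1]);return q[:2]/q[2]
                            ~~~~~~~~~~~~~~~~~~~~~~~~~^^~~~~~~~~~~~~~~~~~~~~~
ValueError: matmul: Input operand 1 has a mismatch in its core dimension 0, with gufunc signature (n?,k),(k,m?)->(n?,m?) (size 3 is different from 4)
```

View pics/top0.png

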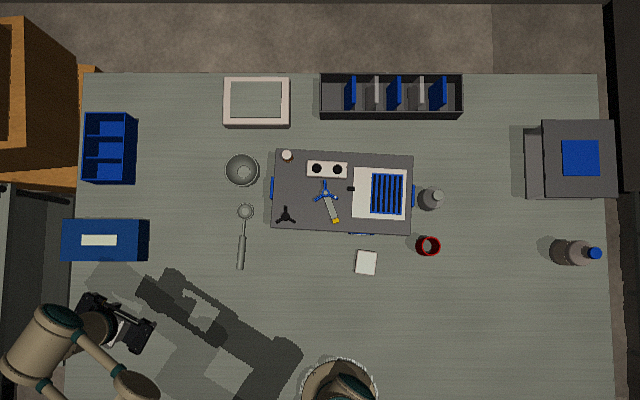

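```bash
sed -i 's/np.array(m\["rotation"\])/R.from_quat(m["rotation"]).as_matrix()/g' h.py; python3 - <<'E'
from h import *
im=cv2.imread("pics/top0.png")
u,v=pix("top",[573,20,160]).astype(int);print(u,v, pix("top",[573.6,41.3,170]))
x0,y0=u-100,v-75
cv2.imwrite("pics/c1.png",cv2.resize(im[y0:y0+150,x0:x0+200],None,fx=4,fy=4,interpolation=cv2.INTER_CUBIC));print(x0,y0)
h=cv2.cvtColor(im,cv2.COLOR_BGR2HSV)
for n,lo,hi in[("yellow",(20,100,80),(35,255,255)),("blue",(100,100,60),(125,255,255))]:
    k,l,st,c=cv2.connectedComponentsWithStats(cv2.inRange(h,lo,hi))
    for i in range(1,k):
        if st[i,4]>20 and abs(c[i][0]-u)<110 and abs(c[i][1]-v)<80:print(n,st[i],c[i],ray("top",c[i],170))
# lid corners by hand from picture
for p in[(276,149),(413,156),(408,236),(270,229)]:print(ray("top",p,140))
E
```

```text
332 194 [324.3 193.5]
232 119
yellow [332 217   7   7  34] [335.2 220.4] [502.   11.8 170. ]
blue [370 173  33  42 756] [386.3 193.2] [ 575.1 -123.8  170. ]
blue [270 177   4  22  62] [271.3 187.5] [589.  182.7 170. ]
blue [314 180  24  22 118] [324.9 193.1] [574.7  39.5 170. ]
blue [412 185   3  22  61] [412.9 194.8] [ 571.2 -194.5  170. ]
blue [349 232  21   2  22] [358.7 232.8] [469.4 -50.2 170. ]
[700.5 175.5 140. ]
[ 682.5 -201.5  140. ]
[ 462.9 -185.   140. ]
[479.9 188.  140. ]
```

View pics/c1.png

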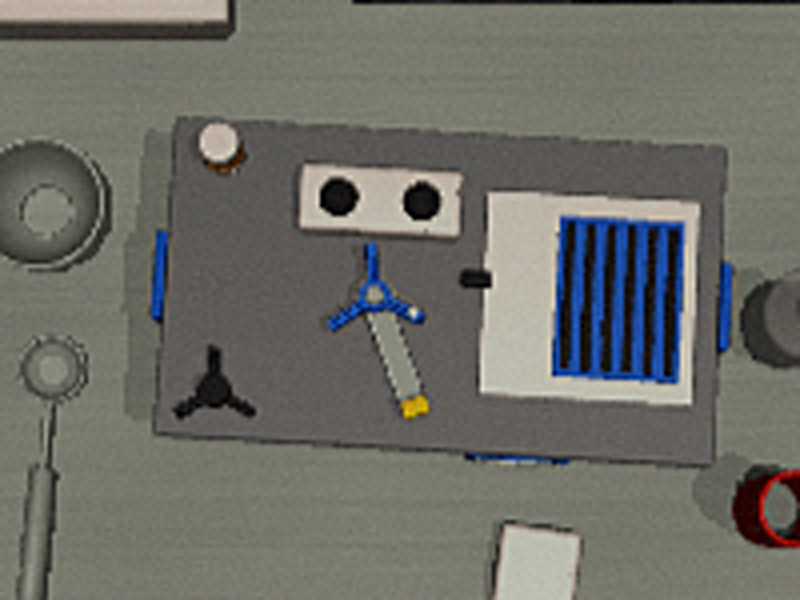

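```bash
cat >> h.py <<'E'
A=np.array([574.,40.]); YAW=-0.047
def h(n): return 8*abs(n[0])+12.5*abs(n[1])
def U(d): d=np.deg2rad(d); return np.array([np.cos(d),np.sin(d)])
def clip_c(deg,gap=0,rho=79):  # finger centre behind tab, tab at world angle deg
    t=U(deg+90); return A+rho*U(deg)-t*(9+h(t)+gap)
def wing_c(deg,gap=0,rho=25):  # finger centre on ccw side of wing at world angle deg
    n=U(deg+90); return A+rho*U(deg)+n*(3.75+h(n)+gap)
def rows(P,z,c0):
    return [[round((c0[2]-z)/1e3,4),round((p[1]-c0[1])/1e3,4),round((p[0]-c0[0])/1e3,4)] for p in P]
E
python3 - <<'E'
from h import *
s=r.sense();M=R.from_quat(s["tcp_rot"]).as_matrix()
p=clip_c(200,8);print("start",p)
print(M.T@(np.array([*p,225])-[256.2,514.8,227.5]))
print(R.from_matrix(M.T@np.array([[0,0,1],[0,1,0],[-1,0,0.]])).as_rotvec().round(4)[0:3]*1000)
c0=[*p,225]
print(rows([p],174,c0))
for d in range(195,271,5):print(d,rows([clip_c(d)],174,c0))
E
```

```text
start [489.   42.6]
[   2.5 -319.1  418.8]
[-461.8    0.    -0.1]
[[0.051, np.float64(0.0), np.float64(0.0)]]
195 [[0.051, np.float64(-0.0007), np.float64(0.0027)]]
200 [[0.051, np.float64(-0.0075), np.float64(0.0027)]]
205 [[0.051, np.float64(-0.0145), np.float64(0.0034)]]
210 [[0.051, np.float64(-0.0214), np.float64(0.0047)]]
215 [[0.051, np.float64(-0.0284), np.float64(0.0066)]]
220 [[0.051, np.float64(-0.0352), np.float64(0.0092)]]
225 [[0.051, np.float64(-0.0418), np.float64(0.0125)]]
230 [[0.051, np.float64(-0.0482), np.float64(0.0165)]]
235 [[0.051, np.float64(-0.0542), np.float64(0.0211)]]
240 [[0.051, np.float64(-0.0599), np.float64(0.0263)]]
245 [[0.051, np.float64(-0.0651), np.float64(0.0321)]]
250 [[0.051, np.float64(-0.0697), np.float64(0.0384)]]
255 [[0.051, np.float64(-0.0737), np.float64(0.0453)]]
260 [[0.051, np.float64(-0.0771), np.float64(0.0525)]]
265 [[0.051, np.float64(-0.0797), np.float64(0.0601)]]
270 [[0.051, np.float64(-0.0816), np.float64(0.068)]]
```

Call:
send_rows(gripper=0, motion=[[[0.0, -0.319, 0.419], [-0.462, 0, 0]], [[0.0, -0.319, 0.419], [-0.462, 0, 0]], [[0.0, -0.319, 0.419], [-0.462, 0, 0]], [[0.0, -0.319, 0.419], [-0.462, 0, 0]], [[0.0, -0.319, 0.419], [-0.462, 0, 0]], [[0.0, -0.319, 0.419], [-0.462, 0, 0]], [[0.0, -0.319, 0.419], [-0.462, 0, 0]], [[0.0, -0.319, 0.419], [-0.462, 0, 0]], [[0.0, -0.319, 0.419], [-0.462, 0, 0]], [[0.0, -0.319, 0.419], [-0.462, 0, 0]], [[0.0, -0.319, 0.419], [-0.462, 0, 0]], [[0.0, -0.319, 0.419], [-0.462, 0, 0]], [[0.0, -0.319, 0.419], [-0.462, 0, 0]], [[0.0, -0.319, 0.419], [-0.462, 0, 0]]])

```text
t: 2.95
tool_pos: [489.0, 43.2, 227.6]
tcp_rot: [-0.0, 0.707, 0.001, 0.707]
ft_force: [0.3, -0.6, -0.5]
gripper_width: 0.4
```

```bash
python3 - <<'E'
from h import *
s=r.sense();print(s["t"],s["tool_pos"],s["qpos"],s["gripper_width"]);print(R.from_quat(s["tcp_rot"]).as_matrix().round(3))
cv2.imwrite("pics/w1.png",r.read_camera("wrist"))
for n in["screw_axis","dotted_wing","clip_tab"]:print(n,[(np.array(d["centre"]),round(d["conf"],2)) for d in r.place_of(n,"wrist")][:2])
print(pix("wrist",[574,40,170]),pix("wrist",[s["tool_pos"][0],s["tool_pos"][1],s["tool_pos"][2]-22]))
E
```

```text
2.95 [489.   43.2 227.6] [-0.1  0.1  1.7  0.   1.3 -1.6] 0.41439943819747765
[[ 0. -0.  1.]
 [ 0.  1.  0.]
 [-1.  0.  0.]]
screw_axis [(array([577. ,  38.9, 170.4]), 0.79), (array([ 436.3, -250.7,    1.7]), 0.64)]
dotted_wing []
clip_tab [(array([503.5,  10.7, 172.5]), 0.58)]
[317.8 321. ] [322.  238.2]
```

View pics/w1.png

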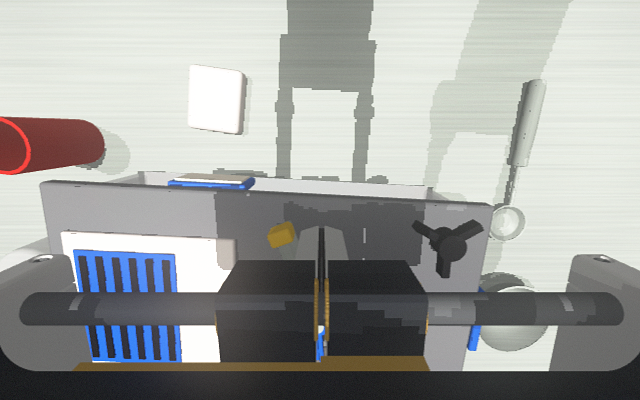

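```bash
python3 - <<'E'
from h import *
im=cv2.imread("pics/w1.png")[190:390,200:440]
cv2.imwrite("pics/c2.png",cv2.resize(cv2.convertScaleAbs(im,alpha=1.6,beta=20),None,fx=3,fy=3,interpolation=cv2.INTER_CUBIC))
x,y,z=489,43,228
for dz in(-22,0,20,40,60,78):print(dz,[pix("wrist",[x+a,y+b,z+dz]) for a,b in((-8,12.5),(-8,-12.5),(8,12.5))])
print(r.camera_model("wrist")["xyz"])
E
```

```text
-22 [array([341.6, 226.5]), array([301.7, 226.4]), array([341.2, 250.3])]
0 [array([344.2, 239.1]), array([299.3, 239. ]), array([343.7, 265.6])]
20 [array([347.2, 253.7]), array([296.4, 253.6]), array([346.5, 283.2])]
40 [array([351.1, 272.6]), array([292.7, 272.5]), array([350.2, 305.9])]
60 [array([356.3, 298.2]), array([287.6, 298.1]), array([355.1, 336.3])]
78 [array([363. , 330.5]), array([281.2, 330.4]), array([361.2, 374.2])]
[420.6  42.7 386.6]
```

View pics/c2.png

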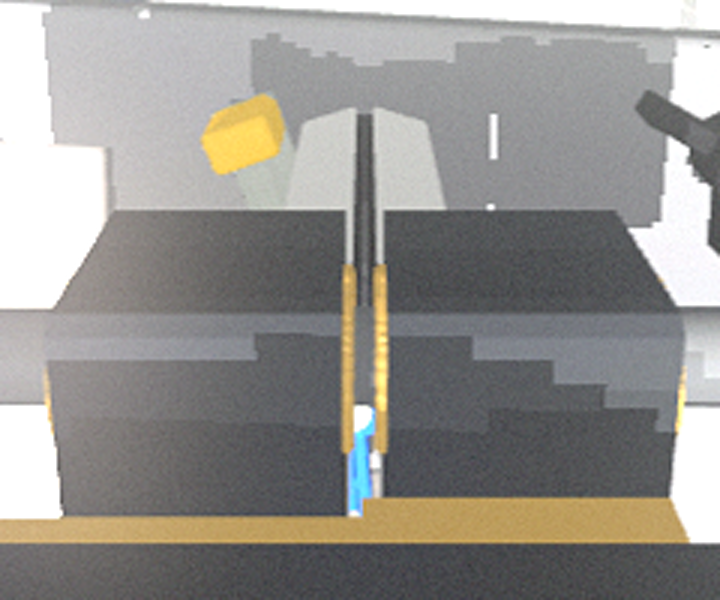

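Call:
send_rows(motion=[[[0.027, 0, 0], [0, 0, 0]], [[0.053, 0, 0], [0, 0, 0]], [[0.053, 0, 0], [0, 0, 0]], [[0.053, -0.0075, 0.0027], [0, 0, 0]], [[0.053, -0.0145, 0.0034], [0, 0, 0]], [[0.053, -0.0214, 0.0047], [0, 0, 0]], [[0.053, -0.0284, 0.0066], [0, 0, 0]], [[0.053, -0.0352, 0.0092], [0, 0, 0]], [[0.053, -0.0418, 0.0125], [0, 0, 0]], [[0.053, -0.0482, 0.0165], [0, 0, 0]], [[0.053, -0.0542, 0.0211], [0, 0, 0]], [[0.053, -0.0599, 0.0263], [0, 0, 0]], [[0.053, -0.0651, 0.0321], [0, 0, 0]], [[0.053, -0.0697, 0.0384], [0, 0, 0]], [[0.053, -0.0737, 0.0453], [0, 0, 0]], [[0.053, -0.0771, 0.0525], [0, 0, 0]], [[0.053, -0.079, 0.058], [0, 0, 0]], [[0.053, -0.08, 0.062], [0, 0, 0]], [[0.053, -0.08, 0.064], [0, 0, 0]]])

```text
t: 5.52
tool_pos: [553.0, -37.7, 174.4]
tcp_rot: [-0.0, 0.707, -0.0, 0.707]
ft_force: [-3.7, -0.3, 2.0]
gripper_width: 0.2
```

Call:
send_rows(motion=[[[0, 0, 0.0015], [0, 0, 0]], [[0, 0, 0.003], [0, 0, 0]], [[0, 0, 0.003], [0, 0, 0]]])

```text
t: 5.9
tool_pos: [553.3, -37.7, 174.3]
tcp_rot: [-0.0, 0.709, -0.0, 0.705]
ft_force: [-7.7, -0.8, 3.1]
gripper_width: 0.4
```

```bash
python3 - <<'E'
from h import *
A=np.array([574.,40.])
for d in range(245,114,-10):
    n=U(d+90);c=wing_c(d);k=c-n/abs(n)*np.array([8,12.5])
    print(d,c,"contact rho",((k-A)@U(d)).round(1), "far corner x",c[0]+8-A[0])
print(wing_c(245,6), wing_c(245,7,27))
c0=[*wing_c(245,7),227]
for d in range(245,114,-10):print(d,[float(x) for x in rows([wing_c(d)],181,c0)[0]])
print(c0)
E
```

```text
245 [578.2  10.5] contact rho 17.1 far corner x 12.192125866109677
235 [574.    9.5] contact rho 19.3 far corner x 7.973568710522159
225 [569.2   9.4] contact rho 21.8 far corner x 3.223980899785829
215 [564.2  10.4] contact rho 24.4 far corner x -1.822891164299108
205 [559.1  12.7] contact rho 27.0 far corner x -6.856248863641099
195 [554.5  16.2] contact rho 29.5 far corner x -11.516675853230026
185 [550.6  21. ] contact rho 31.9 far corner x -15.431963318620433
175 [547.6  25.3] contact rho 18.1 far corner x -18.377771585966798
165 [545.2  29.2] contact rho 20.5 far corner x -20.77961546122333
155 [543.5  33.8] contact rho 23.0 far corner x -22.459140488191338
145 [542.9  39.1] contact rho 25.6 far corner x -23.134711050150486
135 [543.4  44.8] contact rho 28.2 far corner x -22.579319959113263
125 [545.3  50.5] contact rho 30.7 far corner x -20.65239052807442
115 [548.7  55.8] contact rho 32.9 far corner x -17.323038953144646
[583.6   7.9] [583.7   5.7]
245 [0.046, 0.003, -0.0063]
235 [0.046, 0.002, -0.0106]
225 [0.046, 0.0019, -0.0153]
215 [0.046, 0.0029, -0.0204]
205 [0.046, 0.0052, -0.0254]
195 [0.046, 0.0087, -0.0301]
185 [0.046, 0.0135, -0.034]
175 [0.046, 0.0178, -0.0369]
165 [0.046, 0.0217, -0.0393]
155 [0.046, 0.0263, -0.041]
145 [0.046, 0.0316, -0.0417]
135 [0.046, 0.0373, -0.0411]
125 [0.046, 0.043, -0.0392]
115 [0.046, 0.0483, -0.0359]
[np.float64(584.5362803753662), np.float64(7.502403798436195), 227]
```

Call:
send_rows(motion=[[[0, 0, -0.02], [0, 0, 0]], [[-0.025, 0, -0.02], [0, 0, 0]], [[-0.053, 0, -0.02], [0, 0, 0]], [[-0.053, 0, -0.02], [0, 0, 0]]])

```text
t: 6.4
tool_pos: [538.3, -37.7, 229.7]
tcp_rot: [-0.0, 0.705, -0.0, 0.709]
ft_force: [-0.4, -0.3, -0.1]
gripper_width: 0.6
```

```bash
python3 - <<'E'
from h import *
print(r.sense()["tool_pos"])
for c in("scene","wrist"):
    cv2.imwrite(f"pics/{c}2.png",r.read_camera(c))
    for n in["screw_axis","dotted_wing","clip_tab"]:print(c,n,[(np.array(d["centre"]),round(d["conf"],2)) for d in r.place_of(n,c)][:2])
im=cv2.imread("pics/scene2.png");u,v=pix("scene",[574,10,165]).astype(int)
a=cv2.resize(im[v-50:v+50,u-70:u+70],None,fx=5,fy=5,interpolation=cv2.INTER_CUBIC)
cv2.imwrite("pics/c3.png",a)
E
```

```text
[538.3 -37.7 229.7]
scene screw_axis [(array([574.7,  38.2, 170.8]), 0.77)]
scene dotted_wing [(array([561.2,  14. , 168. ]), 0.73)]
scene clip_tab [(array([570.6, -42.3, 167.4]), 0.55)]
wrist screw_axis [(array([575.5,  39.6, 169.9]), 0.77)]
wrist dotted_wing [(array([561.7,  16.9, 166.2]), 0.96)]
wrist clip_tab []
```

View pics/c3.png

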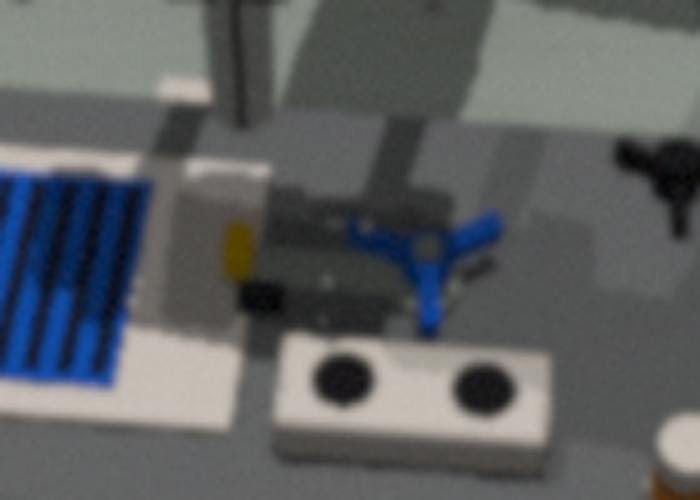

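Call:
send_rows(motion=[[[0, 0.045, 0.047], [0, 0, 0]], [[0, 0.045, 0.047], [0, 0, 0]], [[0, 0.045, 0.047], [0, 0, 0]], [[0, 0.045, 0.047], [0, 0, 0]]])

```text
t: 7.3
tool_pos: [582.4, 6.9, 227.3]
tcp_rot: [0.0, 0.707, -0.0, 0.707]
ft_force: [0.1, -0.1, 0.2]
gripper_width: 0.9
```

Call:
send_rows(motion=[[[0.023, 0, 0.002], [0, 0, 0]], [[0.046, 0, 0.002], [0, 0, 0]], [[0.046, 0, 0.002], [0, 0, 0]], [[0.046, 0.003, -0.004], [0, 0, 0]], [[0.046, 0.0025, -0.0085], [0, 0, 0]], [[0.046, 0.0025, -0.013], [0, 0, 0]], [[0.046, 0.0035, -0.018], [0, 0, 0]], [[0.046, 0.0055, -0.0235], [0, 0, 0]], [[0.046, 0.009, -0.028], [0, 0, 0]], [[0.046, 0.014, -0.032], [0, 0, 0]], [[0.046, 0.018, -0.035], [0, 0, 0]], [[0.046, 0.022, -0.0375], [0, 0, 0]], [[0.046, 0.0265, -0.039], [0, 0, 0]], [[0.046, 0.032, -0.0395], [0, 0, 0]], [[0.046, 0.0375, -0.039], [0, 0, 0]], [[0.046, 0.043, -0.037], [0, 0, 0]], [[0.046, 0.046, -0.0355], [0, 0, 0]], [[0.046, 0.046, -0.0355], [0, 0, 0]]])

```text
t: 9.55
tool_pos: [547.5, 54.4, 181.3]
tcp_rot: [0.0, 0.707, 0.001, 0.707]
ft_force: [-0.6, -0.7, -0.4]
gripper_width: 0.8
```

Call:
send_rows(motion=[[[0, -0.003, -0.005], [0, 0, 0]], [[-0.023, -0.003, -0.005], [0, 0, 0]], [[-0.046, -0.003, -0.005], [0, 0, 0]], [[-0.046, -0.048, -0.005], [0, 0, 0]], [[-0.046, -0.048, -0.005], [0, 0, 0]], [[-0.046, -0.048, -0.005], [0, 0, 0]]])

```text
t: 10.3
tool_pos: [542.5, 6.0, 227.4]
tcp_rot: [0.001, 0.707, 0.0, 0.707]
ft_force: [-0.4, -0.0, -0.5]
gripper_width: 0.9
```

```bash
cat > look.py <<'E'
from h import *
s=r.sense();print(s["t"],s["tool_pos"],s["ft_force"])
for c in("scene","wrist"):
    cv2.imwrite(f"pics/{c}_{s['t']:.1f}.png",r.read_camera(c))
    for n in["dotted_wing","clip_tab"]:
        for d in r.place_of(n,c)[:2]:
            p=np.array(d["centre"]);q=p[:2]-[574.5,39.5];print(c,n,p,round(d["conf"],2),"ang",np.rad2deg(np.arctan2(q[1],q[0]))%360,"rad",np.hypot(*q))
E
python3 look.py
```

```text
10.3 [542.5   6.  227.4] [-0.4 -0.  -0.5]
scene dotted_wing [561.6  66.3 169.6] 0.71 ang 115.7035254425107 rad 29.74306641891517
scene clip_tab [574.6 -42.2 169.8] 0.58 ang 270.0701294380667 rad 81.70006119948748
wrist dotted_wing [559.9  64.4 171.7] 0.71 ang 120.38503096646579 rad 28.86468430452689
wrist dotted_wing [677.2 141.5 142.3] 0.2 ang 44.80406991048382 rad 144.74560442376136
wrist clip_tab [571.5 -41.4 174.9] 0.59 ang 267.8762841282106 rad 80.95560511786692
```

Call:
send_rows(motion=[[[0, 0.001, 0.041], [0, 0, 0]], [[0, 0.001, 0.041], [0, 0, 0]], [[0, 0.001, 0.041], [0, 0, 0]]])

```text
t: 10.98
tool_pos: [583.1, 6.9, 227.0]
tcp_rot: [-0.0, 0.708, 0.0, 0.707]
ft_force: [-0.6, 0.2, -0.3]
gripper_width: 0.7
```

Call:
send_rows(motion=[[[0.023, 0, 0.001], [0, 0, 0]], [[0.046, 0, 0.001], [0, 0, 0]], [[0.046, 0, 0.001], [0, 0, 0]], [[0.046, 0.003, -0.005], [0, 0, 0]], [[0.046, 0.0025, -0.0095], [0, 0, 0]], [[0.046, 0.0025, -0.014], [0, 0, 0]], [[0.046, 0.0035, -0.019], [0, 0, 0]], [[0.046, 0.0055, -0.0245], [0, 0, 0]], [[0.046, 0.009, -0.029], [0, 0, 0]], [[0.046, 0.014, -0.033], [0, 0, 0]], [[0.046, 0.018, -0.036], [0, 0, 0]], [[0.046, 0.022, -0.0385], [0, 0, 0]], [[0.046, 0.0265, -0.04], [0, 0, 0]], [[0.046, 0.032, -0.0405], [0, 0, 0]], [[0.046, 0.0375, -0.04], [0, 0, 0]], [[0.046, 0.043, -0.038], [0, 0, 0]], [[0.046, 0.046, -0.0365], [0, 0, 0]], [[0.046, 0.046, -0.0365], [0, 0, 0]]])

```text
t: 13.22
tool_pos: [547.0, 53.4, 181.3]
tcp_rot: [0.0, 0.707, 0.001, 0.707]
ft_force: [-0.9, -0.4, 0.7]
gripper_width: 0.7
```

Call:
send_rows(motion=[[[0, -0.003, -0.005], [0, 0, 0]], [[-0.023, -0.003, -0.005], [0, 0, 0]], [[-0.046, -0.003, -0.005], [0, 0, 0]], [[-0.046, -0.048, -0.005], [0, 0, 0]], [[-0.046, -0.048, -0.005], [0, 0, 0]], [[-0.046, -0.048, -0.005], [0, 0, 0]]])

```text
t: 13.98
tool_pos: [541.9, 5.0, 227.4]
tcp_rot: [0.001, 0.707, 0.0, 0.707]
ft_force: [0.3, 0.5, -0.3]
gripper_width: 0.8
```

```bash
python3 look.py
```

```text
13.975 [541.9   5.  227.4] [ 0.3  0.5 -0.3]
scene dotted_wing [602.2  39.6 171.1] 0.6 ang 0.20684307077732494 rad 27.700180504827085
scene clip_tab [571.7 -41.4 169.3] 0.81 ang 268.0177482089825 rad 80.94844038028158
wrist clip_tab [574.6 -40.4 171.8] 0.6 ang 270.07170932365057 rad 79.90006257819827
```

Call:
send_rows(motion=[[[0, 0.002, 0.0415], [0, 0, 0]], [[0, 0.002, 0.0415], [0, 0, 0]], [[0, 0.002, 0.0415], [0, 0, 0]]])

```text
t: 14.65
tool_pos: [583.1, 6.9, 227.0]
tcp_rot: [-0.0, 0.708, 0.0, 0.707]
ft_force: [-0.2, -0.1, -0.8]
gripper_width: 0.3
```

Call:
send_rows(motion=[[[0.023, 0, 0.001], [0, 0, 0]], [[0.046, 0, 0.001], [0, 0, 0]], [[0.046, 0, 0.001], [0, 0, 0]], [[0.046, 0.003, -0.005], [0, 0, 0]], [[0.046, 0.0025, -0.0095], [0, 0, 0]], [[0.046, 0.0025, -0.014], [0, 0, 0]], [[0.046, 0.0035, -0.019], [0, 0, 0]], [[0.046, 0.0055, -0.0245], [0, 0, 0]], [[0.046, 0.009, -0.029], [0, 0, 0]], [[0.046, 0.014, -0.033], [0, 0, 0]], [[0.046, 0.018, -0.036], [0, 0, 0]], [[0.046, 0.022, -0.0385], [0, 0, 0]], [[0.046, 0.0265, -0.04], [0, 0, 0]], [[0.046, 0.032, -0.0405], [0, 0, 0]], [[0.046, 0.032, -0.0405], [0, 0, 0]]])

```text
t: 16.52
tool_pos: [542.3, 39.4, 181.3]
tcp_rot: [0.0, 0.708, 0.001, 0.706]
ft_force: [-0.5, -2.1, -0.4]
gripper_width: 0.5
```

Call:
send_rows(motion=[[[0, 0.0015, 0.0005], [0, 0, 0]], [[0, 0.003, 0.001], [0, 0, 0]], [[0, 0.003, 0.001], [0, 0, 0]]])

```text
t: 16.9
tool_pos: [543.8, 41.8, 181.3]
tcp_rot: [0.0, 0.707, 0.0, 0.707]
ft_force: [-1.1, -1.7, -0.9]
gripper_width: 0.2
```

Call:
send_rows(motion=[[[0, 0.0015, 0.0005], [0, 0, 0]], [[0, 0.003, 0.001], [0, 0, 0]], [[0, 0.003, 0.001], [0, 0, 0]]])

```text
t: 17.27
tool_pos: [544.4, 43.0, 181.3]
tcp_rot: [-0.001, 0.708, -0.001, 0.706]
ft_force: [-2.3, -5.2, -0.2]
gripper_width: 0.6
```

Call:
send_rows(motion=[[[0, 0.001, 0.0005], [0, 0, 0]], [[0, 0.002, 0.001], [0, 0, 0]], [[0, 0.002, 0.001], [0, 0, 0]]])

```text
t: 17.65
tool_pos: [544.6, 43.4, 181.2]
tcp_rot: [-0.003, 0.708, -0.002, 0.706]
ft_force: [-4.3, -9.6, 0.7]
gripper_width: 0.5
```

Call:
send_rows(motion=[[[0, -0.005, -0.008], [0, 0, 0]], [[0, -0.007, -0.01], [0, 0, 0]], [[-0.03, -0.007, -0.01], [0, 0, 0]], [[-0.06, -0.007, -0.01], [0, 0, 0]], [[-0.1, -0.05, -0.04], [0, 0, 0]], [[-0.15, -0.1, -0.09], [0, 0, 0]], [[-0.15, -0.15, -0.15], [0, 0, 0]], [[-0.15, -0.15, -0.15], [0, 0, 0]], [[-0.15, -0.15, -0.15], [0, 0, 0]]])

```text
t: 18.77
tool_pos: [395.4, -104.2, 332.6]
tcp_rot: [0.001, 0.706, -0.001, 0.708]
ft_force: [-0.3, -0.9, 0.2]
gripper_width: 0.4
```

```bash
python3 look.py; python3 - <<'E'
from h import *
im=r.read_camera("top");print([(np.array(d["centre"]),d["conf"]) for d in r.place_of("dotted_wing","top")])
a=im[119:269,232:432];b=r.read_camera("scene");u,v=pix("scene",[574,10,165]).astype(int);b=b[v-50:v+50,u-70:u+70]
cv2.imwrite("pics/f.png",np.hstack([cv2.resize(a,(400,300)),cv2.resize(b,(400,300))]))
E
```

```text
18.775 [ 395.4 -104.2  332.6] [-0.3 -0.9  0.2]
scene dotted_wing [569.7  12.3 169.1] 0.76 ang 259.99202019855875 rad 27.620282402611302
scene dotted_wing [516.1 149.3 140.8] 0.38 ang 118.00744587456985 rad 124.36478601276167
scene clip_tab [573.1 -40.3 171.1] 0.69 ang 268.99491399474584 rad 79.81227975693966
wrist dotted_wing [568.8  12.7 168.6] 0.89 ang 257.9928734121612 rad 27.399452549275516
[(array([569.7,  13.3, 170.7]), 0.69)]
```

View pics/f.png

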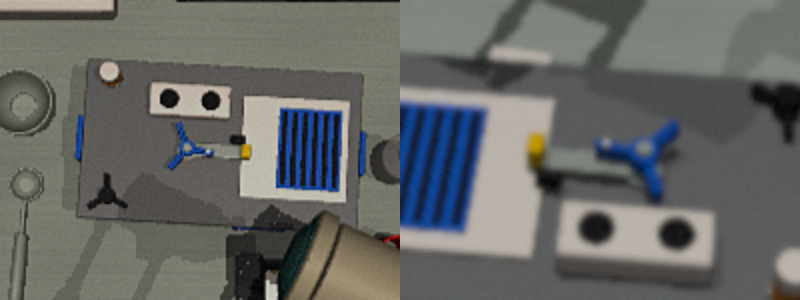

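The dot sits at 258–260° against an expected 258.9° at the stop, and the clip is closed against its block. The hand is clear, so I'm handing in.

```bash
python3 -c "
from cell import r
print(r.finish_job())"
```

```text
the job is handed in; nothing more can be done
None
```

The clip is closed over the filter frame and the thumbscrew is tight against its stop. I handed the job in at about 19 s with the hand clear; `finish_job` gives no verdict.

- **Clip:** I pushed it by its yellow tab with the closed fingertips. At the stop the force rose to about 8 N with almost no further movement. Afterwards the tab was seen at 268–270° (world angle about the screw axis), where 267° is expected, and it lay beside the black block.
- **Thumbscrew:** I turned it clockwise in three one-sided strokes on the open side, without pinching it. On the last stroke the force rose from 2 to about 10 N while the finger barely moved. The white dot then read 258–260° from the three cameras (using the measured axis), against about 259° expected at the stop.
- **Other things:** in the last pictures the jar and spare screw stood where they started. I did not re-measure the things on the table, and part of that side was hidden by the arm. The finger's path stayed above the lid.

No check failed. The networks' angle readings scattered by about 2–5° and sometimes missed the dot or tab, which is inside the 11° allowed for the screw.

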